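# Turn the weld bracket over onto its long leg, against the stop bar

### The arm

A 6-joint arm with a two-finger parallel gripper is mounted at the origin on the work surface. World frame = base frame: x ahead of the robot, y to its left, z up, the work surface at z = 0. Lengths are in m, angles in rad, forces in N, time in s.
With the tool pointing down it reaches from about 0.35 to 0.975 m from the base axis. Payload 4.9 kg.
Tool frame: the origin (TCP) lies on the centre line of the jaws, within the pads' length; the fingertips stand 14 mm ahead of it and the grasp point (between the pads) lies 5 mm behind it (manip.nose_length is the distance from the TCP to the fingertips, in m); z points along the fingers, y is the line along which they close (so a half turn about z gives the same grasp; the last joint's range is limited). The gripper opens to 85 mm and grips with 20 to 120 N. Pads are 22 mm wide; open, the fingers measure 114 mm over their backs; the gripper's body (76 mm by 85 mm) begins 54 mm behind the grasp point. The pads swing forward as they close: fully open they stand 13 mm farther back than shut.
Start: joints at [-1.231, 0.053, 1.613, -0, 1.476, -0.119], TCP at [0.277, -0.56, 0.245] pointing down, gripper open.
Joint ranges: [-3.01, 3.01], [-1.01, 2.22], [0.06, 2.58], [-1.02, 4.17], [0.09, 2.62], [-3.14, 3.14]. Speed limits (rad/s): [2.57, 2.57, 3.14, 3.14, 3.14, 3.14].

### API

Orientations are given as a unit quaternion [w, x, y, z].
In Python, from plant import manip, imaging gives the robot as it stands.
- The arm moves only by the tool play_rows, never from a script. Its argument "commands" is a list of rows, each a list of 6 numbers: the shift along the tool's x, y, z in mm, then the turn, a rotation vector about the tool's x, y, z in degrees. A call has 1 to 5 rows; each row shifts and turns the commanded pose from where the row before left it, along the tool's axes as they then stand; what a row does not reach is not made up. A row lasts 1/12 s, in which the tool goes at most 41.7 mm and 7.16 degrees, less where a joint would pass 70% of its speed; a pose out of reach is approached as far as the arm can. A call is refused whole if a number of a shift passes 41.7 or a number of a turn 7.16, either way. A call with a gripper value outside its range is refused whole. "hand" is the finger opening in mm, from 0 to 85.4, set as the call begins (left out, the last holds). The fingers move at their own pace and stop on an object; the grip force is fixed at half the most. Time passes only in rows, so rows that do not move let the fingers close. It gives the time, the measured TCP pose, the force, the opening and the grip force at its end, in the units of the state.
- manip.state(): the state, without advancing time (a new reading comes with each control period).
- imaging.grab_frame(name): name is "scene" or "top"; returns a dict with "image" (400x640x3 uint8, red, green, blue), "fx", "fy", "cx", "cy" (pixels), "k1" (the pictures are not rectified: a ray, as slopes to the right and down, at radius r is drawn at 1 + k1 r^2 times it, then the intrinsics apply), "R" (3x3) and "t" (3): a world point X has camera coordinates R X + t. Camera axes: x right, y down, z forward; pixel columns grow to the right and rows downward; lengths in m; the calibration is good to about 2 mm. A picture is of the moment at which its call begins. There is no depth.
- manip.job_done(): hands the job in; it is judged then, once.
The state is a dict: "time": time; "joint_pos": joint angles; "joint_vel": joint speeds; "joint_efforts": joint torques, N m; "tool_pos": TCP position; "tool_rot": TCP orientation; "contact_force": force on the tool from outside, world axes, zero at the start; "ft_torque": the same for the moment, N m; "gripper_width": opening from 0.0 (shut) to 1.0 (fully open); "grasp_force": force on a finger pad.
Only numpy, scipy, OpenCV 4.12 (cv2) and the standard library are available. Lean on these libraries where they do the work, as an engineer would, in place of code of your own. Each camera call takes 0.05 s, during which the arm holds its last target. There are 200 camera calls.

### The job

Two L-shaped steel angle brackets stand on the welding bench, each on its short leg: tip the larger one over away from the robot, so that it lies on its long leg with the short leg standing up, then push it along the bench until the end of its long leg sits flush against the stop bar. Do it by pushing only: do not grip or lift the bracket, and do not disturb the other pieces on the bench. Leave it lying there at rest.

Things in the scene. Friction and masses are not known exactly. Their poses are not given: they have to be found in the camera images.
- bracket: larger of two steel L brackets, 60 mm wide, 8 mm thick, about 0.7 kg. Stands on its short leg, long leg upright. Origin: outer heel edge (outside corner of the L), mid width; it tips over this edge. Axes: short leg runs 80 mm along -x (at the start on the bench, roughly towards the robot), long leg 110 mm along +z, width along y. Once tipped: +z points along the bench to the stop bar, +x down
- push_point (a point): middle of the long leg's inner face, which looks to the robot at the start, 25 mm below the leg's end; in the bracket's frame x -8, y 0, z 85 mm. Pushed here away from the robot the bracket tips; centre of mass at x -19, z 33 mm, so past about 0.5 rad of lean it falls over by itself
- toe_left (a point): corner of the long leg's end: outer face, +y side; in the bracket's frame x 0, y +30, z 110 mm. On the bench once the bracket lies on its long leg; the short leg then stands 80 mm high, its flat outer face (z 0) towards the robot
- toe_right (a point): corner of the long leg's end: outer face, -y side; in the bracket's frame x 0, y -30, z 110 mm. If tipped in place, the long leg's end comes to lie 35 to 95 mm short of the stop bar
- stop: stop bar: a fixed grey angle iron, 660 mm long, 40 mm high, lying across the bench beyond the brackets, with a blue clamp 85 mm high behind its face near each end. Origin: on its working face (the upright face that looks to the robot), mid length, at bench height. Its x points away from the robot, square to the face (face = plane x 0); y runs along the bar
- small_bracket: bystander: the smaller angle bracket, same shape, 40 mm wide, legs 6 mm thick, short leg 55 mm, 75 mm tall; same origin and axes as the larger one. Leave alone
- flanged_stub: bystander: upright steel pipe stub 48 mm in diameter, 85 mm tall, on a round flange 90 mm in diameter; origin under its centre. Leave alone
- coupling: bystander: upright steel pipe coupling (ring) 42 mm in diameter, 36 mm tall; origin under its centre. Leave alone
- elbow: bystander: steel pipe elbow lying beyond the stop bar, about 100 by 100 mm, 48 mm high. Leave alone
- tube_offcut: bystander: red square tube offcut 50 by 50 by 140 mm lying beyond the stop bar. Leave alone
- hammer: bystander: hammer 260 mm long lying at the right. Leave alone
- brush: bystander: brush 220 mm long lying at the left. Leave alone
Not all that is in view belongs to the job. What is shaped like the bracket but green, orange or yellow is not meant.

How it is judged:
At the end, for the whole second after the job is handed in: the larger bracket lies flat on its long leg (within 3.5 degrees, on the bench), short leg up, both corners of the long leg's end within 5 mm of the stop bar's face and within the bar's length, at rest (angle between bracket's own x axis and vertical above 3.08 rad and height (world z) of bracket below 0.005 m and x of toe_left in the frame of stop between -0.005 and 0.003 m and y of toe_left in the frame of stop between -0.325 and 0.325 m and height (world z) of each of toe_left, toe_right below 0.006 m and x of toe_right in the frame of stop between -0.005 and 0.003 m and y of toe_right in the frame of stop between -0.325 and 0.325 m and linear speed of bracket below 0.01 m/s and angular speed of bracket below 0.05 rad/s); the robot touches nothing.
It fails at once if the larger bracket is lifted or carried: its heel edge rises more than 30 mm off the bench (height (world z) of bracket above 0.03 m).
It fails at once if the smaller bracket is displaced by more than 20 mm or tipped (distance of small_bracket from where it was at the start of the episode above 0.02 m or angle between small_bracket's own z axis and vertical above 0.35 rad).
It fails at once if the flanged stub is displaced by more than 20 mm or tipped (distance of flanged_stub from where it was at the start of the episode above 0.02 m or angle between flanged_stub's own z axis and vertical above 0.35 rad).
It fails at once if the coupling is displaced by more than 20 mm or tipped (distance of coupling from where it was at the start of the episode above 0.02 m or angle between coupling's own z axis and vertical above 0.35 rad).
It fails at once if the elbow, square tube, hammer or brush is displaced by more than 30 mm (distance of any of elbow, tube_offcut, hammer, brush from where it was at the start of the episode above 0.03 m).
It also fails if it takes over 51 s, if anything falls off the work surface, if the arm or the gripper's body presses on something with over 40 N, if the wrist force passes 120 N, or if a joint passes its speed limit or range.

## Working session

There is one attempt and no reset: what is moved stays moved. The work goes in short steps, Python scripts to look and compute and a tool call to move; the robot and the scene stay as the last step left them, time stands still between calls to the robot, and variables do not carry over. Pictures are saved under pics/ and viewed, at most 10 in all, crops included, and the job is handed in when it is done.

Besides the shell and the picture viewer there is one more tool, called in YAML: its name, and indented under it one key for each argument. play_rows: Moves the arm, as the interface text tells. Its arguments: {"type":"object","properties":{"commands":{"type":"array","items":{"type":"array","items":{"type":"number"}}},"hand":{"type":"number"}},"required":["commands"]}

```bash
mkdir -p pics; python3 - <<'E'
from plant import manip, imaging
import cv2
for n in("scene","top"):
    f=imaging.grab_frame(n); cv2.imwrite(f"pics/{n}0.png",f["image"][:,:,::-1])
    print(n,{k:(v if not hasattr(v,'shape') else v.tolist()) for k,v in f.items() if k!="image"})
print(manip.state(), manip.nose_length)
E
```

```text
scene {'fx': 408.83338332597873, 'fy': 408.83338332597873, 'cx': 321.3640691290714, 'cy': 197.92749271466306, 'k1': -0.009513611358572881, 'R': [[-0.8203760217351717, 0.5717876920420929, -0.00648214402418278], [0.3399138102014724, 0.47851515607476486, -0.8096183341804092], [-0.45982799457654927, -0.6663948383923153, -0.5869208931089341]], 't': [0.44962588888071664, -0.09415910217602382, 1.5229997309873269]}
top {'fx': 468.6428912007804, 'fy': 468.6428912007804, 'cx': 323.977221868933, 'cy': 203.30120632288418, 'k1': -0.13313678303022458, 'R': [[-0.006141320415678083, -0.9999121709181928, -0.011744557599969986], [-0.982869152168072, 0.008199268855469035, -0.18412224663698692], [0.1842023721344752, 0.01041260965861933, -0.9828331820101159]], 't': [0.03607486366305791, 0.5572171734153548, 1.476593791147332]}
{'time': 0.1, 'joint_pos': array([-1.23099768e+00,  5.32989203e-02,  1.61414944e+00, -3.85481017e-05,
        1.47601640e+00, -1.18991163e-01]), 'joint_vel': array([ 1.25282875e-04, -2.27604452e-03, -2.84958751e-03, -1.43828645e-04,
        1.28501706e-03, -2.09683586e-05]), 'joint_efforts': array([ 2.13978064e-04, -3.94903314e+01, -3.71364391e+01, -5.87067393e-05,
        3.89826688e-03, -8.21132687e-06]), 'tool_pos': array([ 0.27660445, -0.55985727,  0.24418527]), 'tool_rot': array([-9.28241140e-04,  9.73803320e-01,  2.27390013e-01, -1.22203068e-04]), 'contact_force': array([ 0.03347534, -0.88697092,  0.95807187]), 'ft_torque': array([-0.01585887,  0.02406965,  0.0010128 ]), 'grasp_force': 0.0, 'gripper_width': 1.0005052941410846} 0.014
```

View pics/scene0.png

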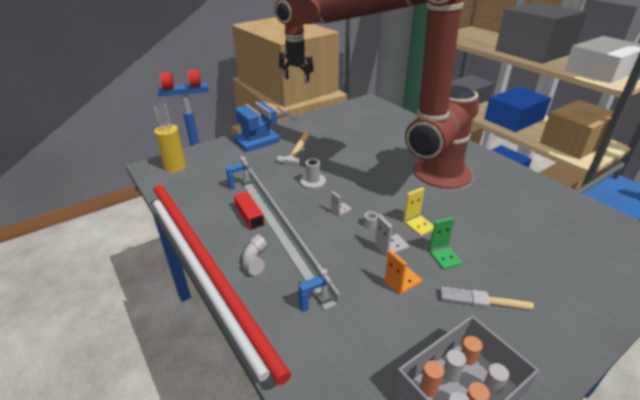

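View pics/top0.png

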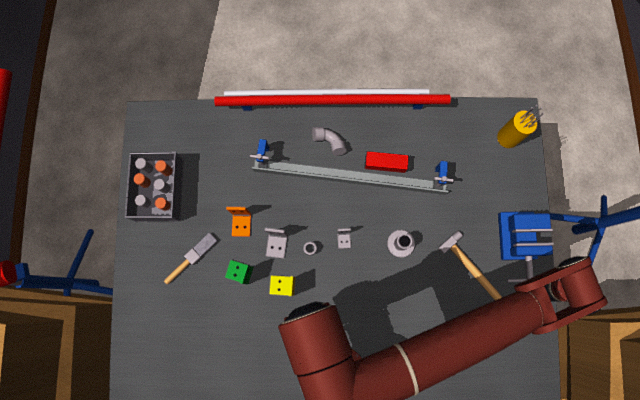

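The larger grey bracket is at top (276,243) / scene (390,237). The coupling is at top (310,248), the small bracket at (344,238) and the bar runs from (253,166) to (448,190). I'll zoom in.

```bash
python3 - <<'E'
import cv2,numpy as np
a=cv2.imread("pics/top0.png")[150:275,215:375]; b=cv2.imread("pics/scene0.png")[190:270,350:450]
a=cv2.resize(a,(640,500),interpolation=cv2.INTER_CUBIC)
cv2.imwrite("pics/za.png",a)
cv2.imwrite("pics/zb.png",cv2.resize(b,(800,640)[:2],interpolation=cv2.INTER_CUBIC)[:600])
E
```

```text
(no output)
```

View pics/za.png

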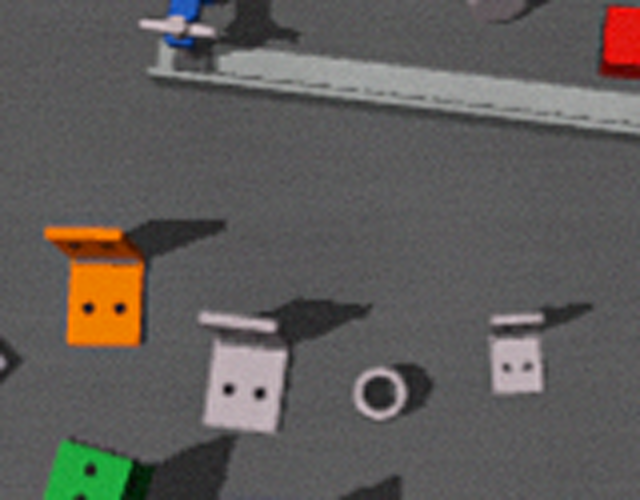

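View pics/zb.png

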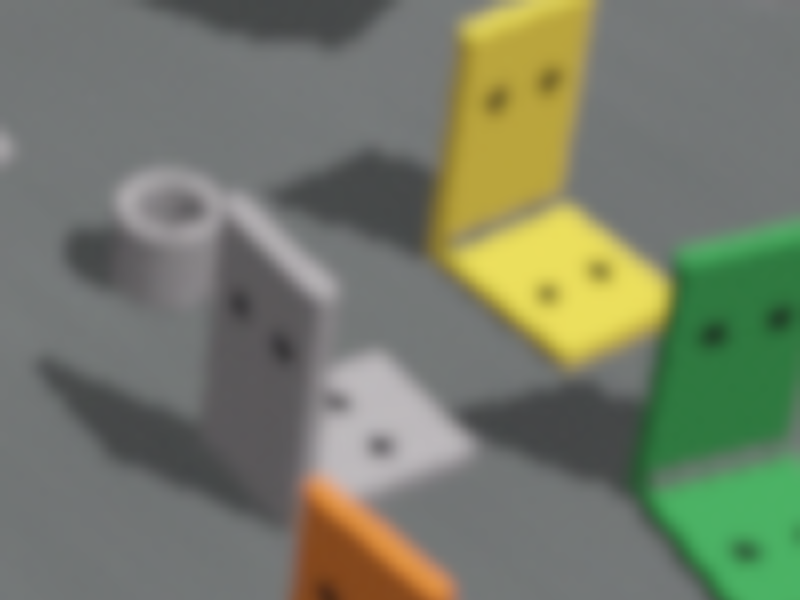

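The crops show the bracket's short-leg front corners at (204,428) and (276,433) in crop a, its upright-leg top edge from (200,312) to (278,322), and the bar's near edge from (150,75) to (640,135).

```bash
cat > h.py <<'E'
import numpy as np,cv2
from plant import manip,imaging
def ray(f,uv):
    K=np.array([[f["fx"],0,f["cx"]],[0,f["fy"],f["cy"]],[0,0,1]])
    p=cv2.undistortPoints(np.array(uv,float).reshape(-1,1,2),K,np.array([f["k1"],0,0,0.])).reshape(-1,2)
    R=np.array(f["R"]);C=-R.T@np.array(f["t"])
    return C,np.c_[p,np.ones(len(p))]@R
def onz(f,uv,z):
    C,d=ray(f,uv); return C+d*((z-C[2])/d[:,2])[:,None]
def proj(f,X):
    R=np.array(f["R"]);K=np.array([[f["fx"],0,f["cx"]],[0,f["fy"],f["cy"]],[0,0,1]])
    return cv2.projectPoints(np.array(X,float).reshape(-1,1,3),cv2.Rodrigues(R)[0],np.array(f["t"]),K,np.array([f["k1"],0,0,0.]))[0].reshape(-1,2)
E
python3 - <<'E'
from h import *
np.set_printoptions(precision=4,suppress=True)
f=imaging.grab_frame("top"); s=imaging.grab_frame("scene")
def za(*p): return [((u+.5)/4-.5+215,(v+.5)/4-.5+150) for u,v in p]
print("cams",ray(f,[(0,0)])[0],ray(s,[(0,0)])[0])
print("short z8",onz(f,za((204,428),(276,433),(288,347),(212,340)),.008))
print("top z110",onz(f,za((200,312),(278,322),(275,333),(200,324)),.11))
def zb(*p): return [((u+.5)/8-.5+350,(v+.5)/7.5*0+(v+.5)/8-.5+190) for u,v in p]
print("scene top z110",onz(s,zb((232,192),(335,297)),.11))
print("scene base z0",onz(s,zb((203,440),(300,530)),0))
print("coupling z36",onz(f,za((381,393)),.036), "small z6",onz(f,za((496,392),(543,388)),.006))
print("orange heel",onz(f,za((68,345),(140,345)),.008),"top",onz(f,za((45,228),(122,230)),.11))
g=cv2.cvtColor(f["image"],cv2.COLOR_RGB2GRAY).astype(int)
for u in (270,300,340,390,430): 
    v=int(167+(u-253)*.125); print(u,v-10,g[v-10:v+12,u])
E
```

```text
cams [0.2759 0.0161 1.5543] [1.1012 0.8029 0.8206]
short z8 [[0.3881 0.2264 0.008 ]
 [0.3837 0.1667 0.008 ]
 [0.455  0.1573 0.008 ]
 [0.4612 0.2207 0.008 ]]
top z110 [[0.471  0.217  0.11  ]
 [0.4628 0.1559 0.11  ]
 [0.4542 0.1582 0.11  ]
 [0.4616 0.2168 0.11  ]]
scene top z110 [[0.4563 0.1506 0.11  ]
 [0.466  0.2139 0.11  ]]
scene base z0 [[0.4635 0.1552 0.    ]
 [0.4664 0.2112 0.    ]]
coupling z36 [[0.4137 0.0789 0.036 ]] small z6 [[ 0.4166 -0.015   0.006 ]
 [ 0.4196 -0.0539  0.006 ]]
orange heel [[0.4576 0.3418 0.008 ]
 [0.4573 0.281  0.008 ]] top [[0.5385 0.3413 0.11  ]
 [0.5364 0.2798 0.11  ]]
270 159 [ 48  38  69  78  97 157 157 159 144  99 151 135  63  60  75  88  84  83
  85  90  83  84]
300 162 [ 82  88 114 163 163 158 157 162 160 150 123 156 102  66  67  81  90  92
  87  90  92  92]
340 167 [ 87  92 118 159 154 157 157 160 153 152 125 143  83  63  67  83  88  89
  88  89  83  90]
390 174 [ 91 104 152 150 148 149 154 151 135 110 143  80  57  65  87  88  86  87
  88  86  92  93]
430 179 [ 87 101 154 154 151 155 155 152 145 118 152  80  56  68  91  88  89  89
  87  94  86  86]
```

```bash
python3 - <<'E'
from h import *
np.set_printoptions(precision=4,suppress=True)
f=imaging.grab_frame("top")
g=cv2.cvtColor(f["image"],cv2.COLOR_RGB2GRAY).astype(float)
A=[];B=[]
for u in range(262,440,2):
    v=int(167+(u-253)*.125); c=g[v-2:v+9,u]; k=int(np.argmin(c))
    i=next((i for i in range(k,0,-1) if c[i-1]>105>=c[i]),None)
    j=next((j for j in range(k,10) if c[j]<75<=c[j+1]),None)
    if i: A.append((u,v-2+i-1+(c[i-1]-105)/(c[i-1]-c[i])))
    if j: B.append((u,v-2+j+(75-c[j])/(c[j+1]-c[j])))
for P,z in((A,.04),(B,0)):
    X=onz(f,P,z); p=np.polyfit(X[:,1],X[:,0],1)
    for _ in range(3):
        r=X[:,0]-np.polyval(p,X[:,1]); m=abs(r)<max(2*r.std(),.001); p=np.polyfit(X[m,1],X[m,0],1)
    print(z,len(P),p,r[m].std(),"yaw deg",-np.degrees(np.arctan(p[0])),"x at y=.187",np.polyval(p,.187))
print("end pts z40",onz(f,[(253,167.5),(448,191)],.04))
E
```

```text
0.04 89 [0.1332 0.6449] 0.0003747467419609646 yaw deg -7.588528470943856 x at y=.187 0.669821094414983
0 89 [0.1341 0.6455] 0.0004928050472271647 yaw deg -7.6380638895163955 x at y=.187 0.6705899092977997
end pts z40 [[ 0.6839  0.2695  0.04  ]
 [ 0.5979 -0.3805  0.04  ]]
```

play_rows:
  commands:
    - [0, 0, 0, 0, 0, 6.8]
    - [0, 0, 0, 0, 0, 6.8]
    - [0, 0, 0, 0, 0, 6.8]
    - [0, 0, 0, 0, 0, 6.8]
    - [0, 0, 0, 0, 0, 6.7]
  hand: 25

```text
time: 0.67
tool_pos: [0.2768, -0.5602, 0.2451]
tool_rot: [-0.0, 0.998, -0.069, -0.0]
contact_force: [0.3, -0.4, -1.0]
gripper_width: 0.301
grasp_force: 0.0
```

play_rows:
  commands:
    - [2.5, -38, 0, 0, 0, 0]
    - [2.5, -38, 0, 0, 0, 0]
    - [2.5, -38, 0, 0, 0, 0]
    - [2.5, -38, 0, 0, 0, 0]
    - [2.5, -38, 0, 0, 0, 0]

```text
time: 1.08
tool_pos: [0.3143, -0.372, 0.245]
tool_rot: [-0.0, 0.998, -0.067, -0.0]
contact_force: [1.4, 1.1, 0.7]
gripper_width: 0.291
grasp_force: 0.0
```

play_rows:
  commands:
    - [2.5, -38, 0, 0, 0, 0]
    - [2.5, -38, 0, 0, 0, 0]
    - [2.5, -38, 0, 0, 0, 0]
    - [2.5, -38, 0, 0, 0, 0]
    - [2.5, -38, 0, 0, 0, 0]

```text
time: 1.5
tool_pos: [0.3518, -0.1853, 0.2453]
tool_rot: [0.0, 0.998, -0.067, 0.0]
contact_force: [0.8, 0.3, -0.2]
gripper_width: 0.294
grasp_force: 0.0
```

play_rows:
  commands:
    - [2.5, -38, 0, 0, 0, 0]
    - [2.5, -38, 0, 0, 0, 0]
    - [2.5, -38, 0, 0, 0, 0]
    - [2.5, -38, 0, 0, 0, 0]
    - [2.5, -38, 0, 0, 0, 0]

```text
time: 1.92
tool_pos: [0.3893, 0.0015, 0.2456]
tool_rot: [0.0, 0.998, -0.067, 0.001]
contact_force: [0.7, -0.1, -0.3]
gripper_width: 0.295
grasp_force: 0.0
```

play_rows:
  commands:
    - [2.3, -39, 0, 0, 0, 0]
    - [2.3, -39, 0, 0, 0, 0]
    - [2.3, -39, 0, 0, 0, 0]
    - [2.3, -39, 0, 0, 0, 0]
    - [2.3, -37, 0, 0, 0, 0]

```text
time: 2.33
tool_pos: [0.4263, 0.1918, 0.2454]
tool_rot: [-0.0, 0.998, -0.066, 0.0]
contact_force: [1.0, 0.2, 0.2]
gripper_width: 0.29
grasp_force: 0.0
```

play_rows:
  commands:
    - [0, 0, 0, 0, 0, 0]
    - [0, 0, 15, 0, 0, 0]
    - [0, 0, 25, 0, 0, 0]
    - [0, 0, 20, 0, 0, 0]
    - [0, 0, 0, 0, 0, 0]

```text
time: 2.75
tool_pos: [0.4236, 0.1885, 0.1804]
tool_rot: [0.001, 0.998, -0.066, -0.004]
contact_force: [-0.9, -0.9, -0.5]
gripper_width: 0.294
grasp_force: 0.0
```

```bash
python3 - <<'E'
from h import *
f=imaging.grab_frame("top");s=imaging.grab_frame("scene")
a=cv2.resize(f["image"][150:275,225:350],(400,400),interpolation=2);b=cv2.resize(s["image"][150:270,330:450],(400,400),interpolation=2)
cv2.imwrite("pics/m1.png",np.hstack([a,b])[:,:,::-1])
E
```

```text
(no output)
```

View pics/m1.png

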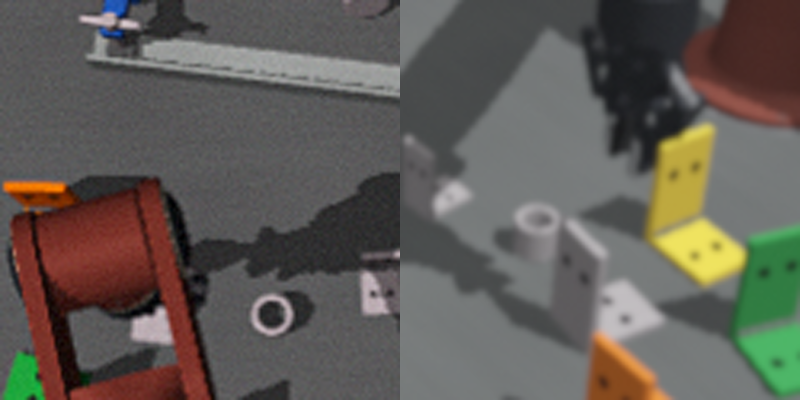

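The gripper hangs above the bracket's short leg (scene crop around (640,150)), well clear of the other brackets. I'll lower it to push height.

play_rows:
  commands:
    - [0, 0, 25, 0, 0, 0]
    - [0, 0, 25, 0, 0, 0]
    - [0, 0, 25, 0, 0, 0]
    - [0, 0, 18, 0, 0, 0]
    - [0, 0, 0, 0, 0, 0]

```text
time: 3.27
tool_pos: [0.4249, 0.1887, 0.0901]
tool_rot: [0.001, 0.998, -0.067, -0.002]
contact_force: [-0.4, 0.3, -1.1]
gripper_width: 0.287
grasp_force: 0.0
```

play_rows:
  commands:
    - [4, 0, 0, 0, 0, 0]
    - [5, 0, 0, 0, 0, 0]
    - [5, 0, 0, 0, 0, 0]
    - [5, 0, 0, 0, 0, 0]
    - [5, 0, 0, 0, 0, 0]

```text
time: 3.68
tool_pos: [0.4517, 0.1864, 0.0939]
tool_rot: [-0.0, 0.998, -0.066, 0.001]
contact_force: [-1.2, 0.4, 0.9]
gripper_width: 0.292
grasp_force: 0.8
```

play_rows:
  commands:
    - [5, 0, 0, 0, 0, 0]
    - [5, 0, 0, 0, 0, 0]
    - [5, 0, 0, 0, 0, 0]
    - [5, 0, 0, 0, 0, 0]
    - [5, 0, 0, 0, 0, 0]

```text
time: 4.1
tool_pos: [0.4753, 0.1828, 0.092]
tool_rot: [0.0, 0.998, -0.066, -0.0]
contact_force: [-0.7, 0.9, -0.3]
gripper_width: 0.293
grasp_force: 0.3
```

play_rows:
  commands:
    - [6, 0, 0, 0, 0, 0]
    - [7, 0, 0, 0, 0, 0]
    - [8, 0, 0, 0, 0, 0]
    - [8, 0, 0, 0, 0, 0]
    - [8, 0, 0, 0, 0, 0]

```text
time: 4.52
tool_pos: [0.5128, 0.1779, 0.0925]
tool_rot: [-0.0, 0.998, -0.066, 0.0]
contact_force: [0.4, 0.1, -0.3]
gripper_width: 0.289
grasp_force: 0.0
```

play_rows:
  commands:
    - [0, 0, 0, 0, 0, 0]
    - [0, 0, 0, 0, 0, 0]
    - [0, 0, 0, 0, 0, 0]
    - [0, 0, 0, 0, 0, 0]
    - [0, 0, -5, 0, 0, 0]

```text
time: 4.93
tool_pos: [0.5105, 0.1779, 0.0962]
tool_rot: [0.0, 0.998, -0.066, -0.001]
contact_force: [-0.5, -1.0, -0.2]
gripper_width: 0.294
grasp_force: 0.0
```

```bash
python3 - <<'E'
from h import *
f=imaging.grab_frame("top");s=imaging.grab_frame("scene")
a=cv2.resize(f["image"][150:275,225:350],(400,400),interpolation=2);b=cv2.resize(s["image"][170:290,310:430],(400,400),interpolation=2)
cv2.imwrite("pics/m2.png",np.hstack([a,b])[:,:,::-1])
E
```

```text
(no output)
```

View pics/m2.png

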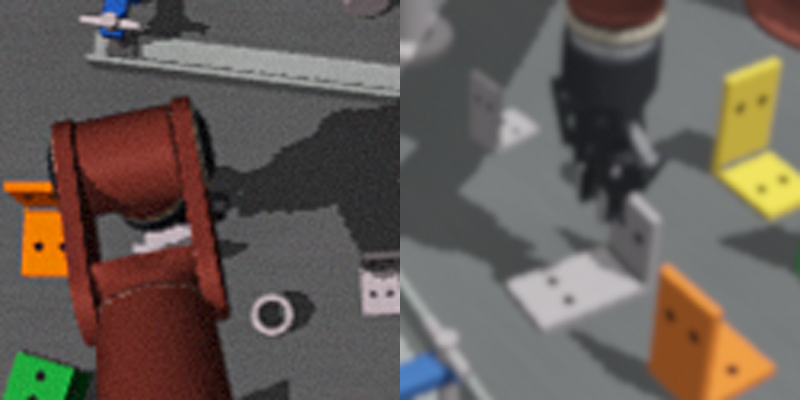

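It has tipped: the bracket lies on its long leg (toe corners near (508,287) and (545,325) in the right crop) with the short leg up.

```bash
python3 - <<'E'
from h import *
np.set_printoptions(precision=4,suppress=True)
s=imaging.grab_frame("scene")
q=lambda *p:[((u-400+.5)*.3-.5+310,(v+.5)*.3-.5+170) for u,v in p]
X=onz(s,q((507,286),(545,327),(657,284)),.004);print(X)
print("gap",(X[:,0]-(.6452+.1336*X[:,1]))*.991)
E
```

```text
[[0.5738 0.1385 0.004 ]
 [0.5774 0.1951 0.004 ]
 [0.4676 0.2106 0.004 ]]
gap [-0.0891 -0.0931 -0.2039]
```

play_rows:
  commands:
    - [0, 0, -20, 0, 0, 0]
    - [0, 0, -25, 0, 0, 0]
    - [0, 0, -25, 0, 0, 0]
    - [0, 0, 0, 0, 0, 0]
    - [0, 0, 0, 0, 0, 0]

```text
time: 5.5
tool_pos: [0.5129, 0.1784, 0.1696]
tool_rot: [-0.001, 0.998, -0.066, 0.002]
contact_force: [0.1, 0.4, -0.3]
gripper_width: 0.294
grasp_force: 0.0
```

```bash
python3 - <<'E'
from h import *
np.set_printoptions(precision=4,suppress=True)
f=imaging.grab_frame("top");s=imaging.grab_frame("scene")
for n,f,lo,hi in(("top",f,0,0),("scene",s,0,0)):
    h=cv2.cvtColor(f["image"],cv2.COLOR_RGB2HSV)
    for c,a,b in(("green",50,80),("yellow",25,34)):
        m=cv2.inRange(h,(a,110,60),(b,255,255)); m[:150]=0; m[300:]=0; m[:,:200]=0;m[:,480:]=0
        C=max(cv2.findContours(m,0,2)[0],key=cv2.contourArea); x=cv2.approxPolyDP(C,2,True).reshape(-1,2)
        print(n,c,x.tolist()); print("z0",onz(f,x,0)[:,:2].tolist() and np.round(onz(f,x,0)[:,:2],3).tolist()); print("z110",np.round(onz(f,x,.11)[:,:2],3).tolist())
E
```

```text
top green [[230, 260], [225, 277], [242, 283], [247, 265]]
z0 [[0.378, 0.347], [0.321, 0.362], [0.302, 0.305], [0.361, 0.289]]
z110 [[0.37, 0.323], [0.318, 0.338], [0.3, 0.285], [0.355, 0.27]]Traceback (most recent call last):
  File "<stdin>", line 8, in <module>
ValueError: max() iterable argument is empty
```

play_rows:
  commands:
    - [-17, 0.4, 0, 0, 0, 0]
    - [-17, 0.4, 0, 0, 0, 0]
    - [-17, 0.4, 0, 0, 0, 0]
    - [-17, 0.4, 0, 0, 0, 0]
    - [-17, 0.4, 0, 0, 0, 0]
  hand: 36

```text
time: 6.02
tool_pos: [0.4252, 0.187, 0.1651]
tool_rot: [0.001, 0.998, -0.066, -0.002]
contact_force: [-0.3, 0.4, 0.4]
gripper_width: 0.418
grasp_force: 0.0
```

play_rows:
  commands:
    - [0, 0, 26, 0, 0, 0]
    - [0, 0, 26, 0, 0, 0]
    - [0, 0, 26, 0, 0, 0]
    - [0, 0, 22, 0, 0, 0]
    - [0, 0, 15, 0, 0, 0]

```text
time: 6.43
tool_pos: [0.4241, 0.1865, 0.048]
tool_rot: [0.001, 0.998, -0.066, -0.003]
contact_force: [0.1, -0.2, -0.7]
gripper_width: 0.424
grasp_force: 0.0
```

play_rows:
  commands:
    - [0, 0, 6, 0, 0, 0]
    - [0, 0, 4, 0, 0, 0]
    - [0, 0, 0, 0, 0, 0]
    - [0, 0, 0, 0, 0, 0]
    - [0, 0, 0, 0, 0, 0]

```text
time: 6.85
tool_pos: [0.4281, 0.1876, 0.0435]
tool_rot: [-0.0, 0.998, -0.066, 0.001]
contact_force: [-0.4, -1.0, 0.3]
gripper_width: 0.418
grasp_force: 0.0
```

play_rows:
  commands:
    - [5, 0, 0, 0, 0, 0]
    - [5, 0, 0, 0, 0, 0]
    - [5, 0, 0, 0, 0, 0]
    - [5, 0, 0, 0, 0, 0]
    - [5, 0, 0, 0, 0, 0]

```text
time: 7.27
tool_pos: [0.4528, 0.1839, 0.0425]
tool_rot: [-0.0, 0.998, -0.066, 0.0]
contact_force: [0.8, -0.5, -0.2]
gripper_width: 0.421
grasp_force: 0.0
```

play_rows:
  commands:
    - [4, 0, 0, 0, 0, 0]
    - [4, 0, 0, 0, 0, 0]
    - [5, 0, 0, 0, 0, 0]
    - [5, 0, 0, 0, 0, 0]
    - [5, 0, 0, 0, 0, 0]

```text
time: 7.68
tool_pos: [0.4743, 0.1808, 0.0416]
tool_rot: [0.0, 0.998, -0.066, -0.001]
contact_force: [-3.3, 0.4, -0.9]
gripper_width: 0.421
grasp_force: 0.0
```

play_rows:
  commands:
    - [5, 0, 0, 0, 0, 0]
    - [5, 0, 0, 0, 0, 0]
    - [5, 0, 0, 0, 0, 0]
    - [5, 0, 0, 0, 0, 0]
    - [5, 0, 0, 0, 0, 0]

```text
time: 8.1
tool_pos: [0.4999, 0.1775, 0.0421]
tool_rot: [0.0, 0.998, -0.066, -0.0]
contact_force: [-2.9, 1.2, -1.2]
gripper_width: 0.421
grasp_force: 0.0
```

play_rows:
  commands:
    - [5, 0, 0, 0, 0, 0]
    - [5, 0, 0, 0, 0, 0]
    - [4, 0, 0, 0, 0, 0]
    - [3, 0, 0, 0, 0, 0]
    - [2, 0, 0, 0, 0, 0]

```text
time: 8.52
tool_pos: [0.5188, 0.1751, 0.0424]
tool_rot: [-0.0, 0.998, -0.066, 0.0]
contact_force: [-4.0, -0.5, 0.6]
gripper_width: 0.421
grasp_force: 0.0
```

```bash
python3 - <<'E'
from h import *
f=imaging.grab_frame("top");s=imaging.grab_frame("scene")
a=cv2.resize(f["image"][150:275,225:350],(400,400),interpolation=2);b=cv2.resize(s["image"][190:290,290:390],(400,400),interpolation=2)
cv2.imwrite("pics/m3.png",np.hstack([a,b])[:,:,::-1])
E
```

```text
(no output)
```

View pics/m3.png

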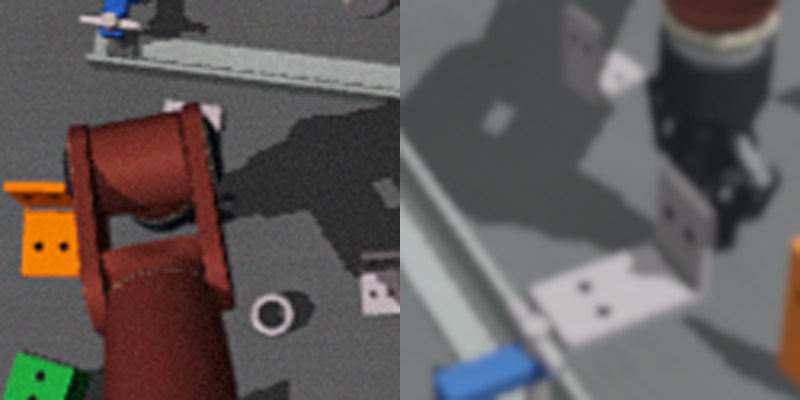

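The bracket slides squarely; its toe edge runs from (165,101) to (221,108) in the left crop, still short of the bar.

```bash
python3 - <<'E'
from h import *
np.set_printoptions(precision=4,suppress=True)
f=imaging.grab_frame("top")
X=onz(f,[((u+.5)/3.2-.5+225,(v+.5)/3.2-.5+150) for u,v in((165,101),(221,108))],.008);print(X)
print("gap",(X[:,0]-(.6452+.1336*X[:,1]))*.991)
E
```

```text
[[0.6434 0.1943 0.008 ]
 [0.6352 0.1346 0.008 ]]
gap [-0.0275 -0.0278]
```

play_rows:
  commands:
    - [2, 0, 0, 0, 0, 0]
    - [4, 0, 0, 0, 0, 0]
    - [4, 0, 0, 0, 0, 0]
    - [3, 0, 0, 0, 0, 0]
    - [2, 0, 0, 0, 0, 0]

```text
time: 9.08
tool_pos: [0.5335, 0.1731, 0.0424]
tool_rot: [-0.0, 0.998, -0.066, -0.0]
contact_force: [-5.2, 0.7, 1.4]
gripper_width: 0.422
grasp_force: 0.0
```

play_rows:
  commands:
    - [2, 0, 0, 0, 0, 0]
    - [2, 0, 0, 0, 0, 0]
    - [2, 0, 0, 0, 0, 0]
    - [1, 0, 0, 0, 0, 0]
    - [1, 0, 0, 0, 0, 0]

```text
time: 9.5
tool_pos: [0.5413, 0.1721, 0.0423]
tool_rot: [-0.0, 0.998, -0.066, -0.0]
contact_force: [-4.6, 0.5, 2.2]
gripper_width: 0.418
grasp_force: 0.0
```

play_rows:
  commands:
    - [1, 0, 0, 0, 0, 0]
    - [1, 0, 0, 0, 0, 0]
    - [0.5, 0, 0, 0, 0, 0]
    - [0.5, 0, 0, 0, 0, 0]
    - [0, 0, 0, 0, 0, 0]

```text
time: 9.92
tool_pos: [0.5442, 0.1717, 0.0423]
tool_rot: [-0.0, 0.998, -0.066, 0.0]
contact_force: [-4.2, 0.6, 1.3]
gripper_width: 0.418
grasp_force: 0.0
```

play_rows:
  commands:
    - [0.7, 0, 0, 0, 0, 0]
    - [0.7, 0, 0, 0, 0, 0]
    - [0.6, 0, 0, 0, 0, 0]
    - [0, 0, 0, 0, 0, 0]

```text
time: 10.25
tool_pos: [0.5449, 0.1715, 0.0418]
tool_rot: [0.0, 0.998, -0.066, -0.002]
contact_force: [-8.5, 0.5, 2.4]
gripper_width: 0.425
grasp_force: 0.0
```

play_rows:
  commands:
    - [0.5, 0, 0, 0, 0, 0]
    - [0.5, 0, 0, 0, 0, 0]
    - [0, 0, 0, 0, 0, 0]

```text
time: 10.5
tool_pos: [0.5448, 0.1715, 0.0414]
tool_rot: [0.0, 0.998, -0.066, -0.003]
contact_force: [-11.0, 1.2, 4.6]
gripper_width: 0.421
grasp_force: 0.0
```

Position has stopped and the force is rising, so it is against the bar. I'll press slightly to square it, then back off.

play_rows:
  commands:
    - [0.7, 0, 0, 0, 0, 0]
    - [0.7, 0, 0, 0, 0, 0]
    - [0, 0, 0, 0, 0, 0]

```text
time: 10.75
tool_pos: [0.5447, 0.1715, 0.0409]
tool_rot: [0.0, 0.998, -0.066, -0.005]
contact_force: [-15.0, 3.1, 5.5]
gripper_width: 0.419
grasp_force: 0.0
```

play_rows:
  commands:
    - [-1, 0, 0, 0, 0, 0]
    - [-2, 0, 0, 0, 0, 0]
    - [-4, 0, 0, 0, 0, 0]
    - [-10, 0, 0, 0, 0, 0]
    - [-15, 0, 0, 0, 0, 0]

```text
time: 11.17
tool_pos: [0.5181, 0.1753, 0.0433]
tool_rot: [-0.0, 0.998, -0.067, 0.002]
contact_force: [-0.1, 0.4, 0.5]
gripper_width: 0.423
grasp_force: 0.0
```

play_rows:
  commands:
    - [-10, 0, -10, 0, 0, 0]
    - [0, 0, -30, 0, 0, 0]
    - [0, 0, -35, 0, 0, 0]
    - [0, 0, -35, 0, 0, 0]
    - [0, 0, -35, 0, 0, 0]

```text
time: 11.58
tool_pos: [0.5066, 0.1766, 0.1893]
tool_rot: [-0.0, 0.998, -0.066, 0.001]
contact_force: [1.7, 1.1, 0.7]
gripper_width: 0.422
grasp_force: 0.0
```

play_rows:
  commands:
    - [-35, 0, 0, 0, 0, 0]
    - [-35, 0, 0, 0, 0, 0]
    - [-35, 0, 0, 0, 0, 0]
    - [-25, 0, 0, 0, 0, 0]
    - [0, 0, 0, 0, 0, 0]

```text
time: 12.0
tool_pos: [0.3748, 0.1944, 0.187]
tool_rot: [-0.0, 0.998, -0.065, 0.0]
contact_force: [0.5, 0.6, -0.8]
gripper_width: 0.421
grasp_force: 0.0
```

```bash
python3 - <<'E'
from h import *
f=imaging.grab_frame("top");s=imaging.grab_frame("scene")
a=cv2.resize(f["image"][150:250,240:340],(400,400),interpolation=2);b=cv2.resize(s["image"][190:290,290:390],(400,400),interpolation=2)
cv2.imwrite("pics/m4.png",np.hstack([a,b])[:,:,::-1])
E
```

```text
(no output)
```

View pics/m4.png

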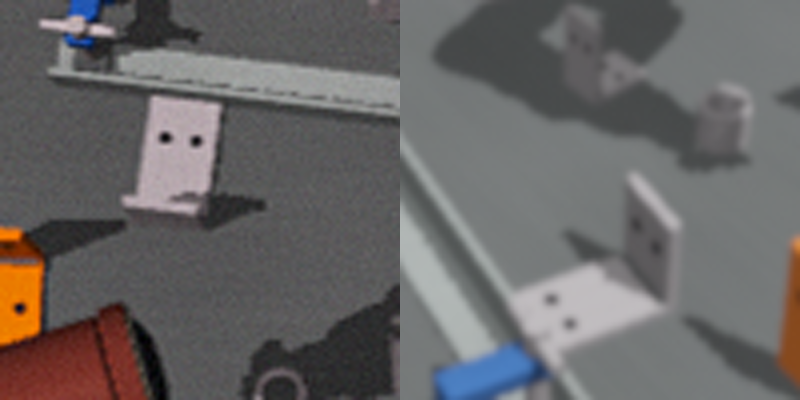

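```bash
python3 - <<'E'
from h import *
np.set_printoptions(precision=4,suppress=True)
f=imaging.grab_frame("top")
g=cv2.cvtColor(f["image"],cv2.COLOR_RGB2GRAY).astype(float)
P=[]
for u in range(279,294):
    c=g[168:180,u]; k=int(np.argmin(c[:8])); j=next(j for j in range(k,11) if c[j]<115<=c[j+1]); P.append((u,168+j+(115-c[j])/(c[j+1]-c[j])))
X=onz(f,P,.008); d=(X[:,0]-(.6452+.1336*X[:,1]))*.991
p=np.polyfit(X[:,1],d,1); print("gap mm at edges",1e3*d,1e3*np.polyval(p,[X[0,1],X[-1,1]]), X[[0,-1],1])
E
```

```text
gap mm at edges [0.6862 0.7492 0.647  0.5431 0.6714 0.3998 0.4589 0.476  0.5366 0.4093
 0.9107 1.3181 0.676  0.4551 0.4101] [0.6142 0.6321] [0.1852 0.1373]
```

The edge is flush and square to within about 1 mm, and the arm is clear.

```bash
python3 -c "
from plant import manip
print(manip.job_done())"
```

```text
the job is handed in; nothing more can be done
None
```

The larger bracket was tipped onto its long leg, with the short leg up, and pushed flush and square against the stop bar (within about 1 mm by camera); the job is handed in with the arm clear, and the verdict was not shown.

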